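# Send a loaded bento carrier down the sloped dispatch rail

## Robot

A 6-joint arm with a two-finger parallel gripper is mounted at the origin on the work surface. World frame = base frame: x ahead of the robot, y to its left, z up, the work surface at z = 0. Lengths are in mm, angles in rad, forces in N, time in s.
With the tool pointing down it reaches from about 400 to 925 mm from the base axis. Payload 12.5 kg.
Tool frame: the origin (TCP) lies midway between the tips of the shut fingers; the grasp point (between the pads) lies 19 mm behind it; z points along the fingers, y is the direction in which the jaws open and shut (so a half turn about z gives the same grasp; the last joint's range is limited). The gripper opens to 95 mm and grips with 3 to 60 N. Pads are 20 mm wide; open, the fingers measure 119 mm over their backs; the gripper's body (75 mm by 180 mm) begins 59 mm behind the grasp point.
Start: joints at [1.046, 0.491, 1.559, -0, 1.092, -0.106], TCP at [254.151, 571.011, 214.661] pointing down, gripper open.
Joint ranges: [-3.1, 3.1], [-0.84, 2.19], [0.05, 2.79], [-1.13, 4.28], [0.06, 2.93], [-2.69, 2.69]. Speed limits (rad/s): [2.22, 2.22, 2.79, 3.14, 3.14, 3.14].

## Interface

Orientations are given as [roll, pitch, yaw] about the fixed x, y, z axes, in that order (R = Rz(yaw) Ry(pitch) Rx(roll)).
In Python, from cell import env gives the robot as it stands.
- The arm moves only by the tool servo_tool, never from a script. Its argument "plan" is a list of rows, each a list of 7 numbers: the shift along the tool's x, y, z in m, then the turn, a rotation vector about the tool's x, y, z in degrees, then the opening in per cent of the stroke, from 0 (shut) to 100 (fully open). In form: [[dx, dy, dz, wx, wy, wz, jaw], ...]. A call has 1 to 8 rows; each row shifts and turns the pose as measured when the row begins, along the tool's axes as they then stand; what a row does not reach is not made up. A row lasts 1/12 s, in which the tool goes at most 41.7 mm and 7.16 degrees, less where a joint would pass 70% of its speed; a pose out of reach is approached as far as the arm can. A call is refused whole if a number of a shift passes 0.0417 or a number of a turn 7.16, either way. A call with a gripper value outside its range is refused whole. The fingers move at their own pace and stop on an object; the grip force is fixed at half the most. Time passes only in rows, so rows that do not move let the fingers close. It gives the time, the measured TCP pose, the force and the opening at its end, in the units of the state.
- env.state(): the state, without advancing time (a new reading comes with each control period).
- env.read_camera(name): name is "scene" or "top"; returns a dict with "img" (480x640x3 uint8, blue, green, red), "intrinsics" (3x3 intrinsics, pixels), "k1" (the pictures are not rectified: a ray, as slopes to the right and down, at radius r is drawn at 1 + k1 r^2 times it, then the intrinsics apply), "R" (3x3) and "t" (3): a world point X has camera coordinates R X + t. Camera axes: x right, y down, z forward; pixel columns grow to the right and rows downward; lengths in mm; the calibration is good to about 2 mm. A picture is of the moment at which its call begins. There is no depth.
- env.job_done(): hands the job in, once; it reports no verdict.
The state is a dict: "t": time; "joints": joint angles; "qvel": joint speeds; "tau": joint torques, N m; "eef_pos": TCP position; "tcp_rot": TCP orientation; "ft_force": force on the tool from outside, world axes, zero at the start; "moment": the same for the moment, N m; "opening": opening from 0.0 (shut) to 1.0 (fully open).
Only numpy, scipy, OpenCV 4.12 (cv2) and the standard library are available. Lean on these libraries where they do the work, as an engineer would, in place of code of your own. Each camera call takes 0.05 s, during which the arm holds its last target. There are 200 camera calls.

## Task

Hang the roller carrier with its bento set on the open upper end of the sloped dispatch rail, setting the roller down gently until the rail carries it, then run it down under the guard past the spring catch and let go, and see that it rolls all the way to the buffer. Never ram or drop the carrier on the rail, keep the bento upright in its tray, and leave the other things of the row where they are.

Things in the scene. Friction and masses are not known exactly. Their poses are not given: they have to be found in the camera images.
- stand: Fixed steel dispatch rail. Origin: on the table below the rail's middle; y level along the rail to its high end, x away from the robot, z up. Rail: flat bar 7 mm thick, 18 deep, 340 long, falling 0.122 rad (7 deg) to -y, top nominally 212 mm up at the origin. Two posts 85 mm behind it (+x), at y 20 and -140, hold it from behind by arms 12 mm wide; its front (-x) is free.
- rail_open (a point): Nominal rail top, middle of the open upper stretch, where the roller is set on (axes as the stand's). Rail, guard, catch and buffer are clamped together on the posts, level setting not exact: all may sit up to 12 mm higher or lower than these points, which no reading tells. Feel for the rail. Nothing lies above the rail here.
- rail_end (a point): Nominal rail top at the plain open upper end of the rail, 50 mm uphill of rail_open.
- rail_catch (a point): Nominal rail top below the pin of the spring catch, 66 mm down the rail from rail_open. The catch is a pawl 14 mm wide on a pin 60 mm above the rail, tip 28 mm above it; the roller's yoke pushes it open downhill with 2 to 5 N along the rail (the carrier's weight alone does not), and it snaps shut behind. The roller's centre is 14 mm uphill of here when the yoke meets it, 37 mm downhill when it is through.
- guard_mouth (a point): Underside of the guard strip at its upper end, nominal. From here down to the buffer the strip runs 43 mm above the rail, 24 mm wide, reaching 9 mm to the front of the rail's middle: the yoke passes under it with 4 mm to spare, only when the roller sits down on the rail, and cannot be lifted off there.
- rail_stop (a point): Where the roller's centre lies, nominally, when the roller touches the rubber buffer at the rail's low end, 258 mm down the rail from rail_open.
- carrier: Loose steel roller carrier, 0.29 kg (0.5 to 0.63 with the bento), a C-shaped hook open to +x: tray below, upright in front, roller above. Origin on its underside below the roller. Tray 86 x 188 mm (x -38 to +48) with 14 mm high lips. It starts standing on the table, z up. Hung on the rail its x points as the stand's x, tray under the rail; it hangs level, swinging freely on its axle.
- carrier_grip (a point): Centre of the carrier's black grip (axes as the carrier's): block 14 mm (x) x 30 (y) x 44 (z), 36 mm in front of the roller's plane, 202 mm above the tray's underside. Take it from above with the fingers on its +y and -y faces.
- roller_centre (a point): Centre of the grooved roller, axle along x, 167 mm above the tray's underside, 36 behind and 35 below the grip's centre. Groove 11 mm wide at radius 12, tapered flanges of radius 20: seated, this point is 12 mm square above the rail top and the flanges reach 8 mm down beside the rail. 79 mm free from groove to bento lid. A U-shaped yoke (27 x 25 mm) covers it, top 26 mm above this point. Let go it rolls down at 0.02 m/s (crooked) to 0.1 m/s.
- upright_mid (a point): Middle of the carrier's upright, a flat bar 24 mm (y) x 4 (x), 36 mm in front of the roller's plane, 80 mm above the underside; it runs from the tray to the grip. Hold the carrier straight while running it past the catch: pushed loosely at the grip it turns about the vertical and its flanges bind on the rail.
- tray_centre (a point): Centre of the carrier's tray floor (axes as the carrier's), 8 mm behind the roller's plane, 3 mm above the underside.
- bento_centre (a point): Centre of the loose two-tier bento set with lid, 67 x 171 x 73 mm, standing in the tray with 2 to 6 mm of play, its long side along y; half-way up, 36 mm above tray_centre.
- pitcher: Glass soy pitcher with black flip cap, 64 mm across, 110 mm high, handle 60 mm out; origin at the centre of its base. Leave it alone.
- tongs: Steel tongs lying flat along their x axis, 235 x 60 x 12 mm; origin at the middle, on the table. Leave them alone.
- spatula: Wooden spatula lying along its x axis, 240 mm long; origin near its middle, on the table. Leave it alone.
- bowl: White ceramic bowl with clip-on grey lid, 110 mm across, 59 mm high; origin at the centre of its base. Leave it alone.
There are look-alikes about, which are no part of the job. Several things look just like the carrier: the one meant starts farthest to the robot's right.

How it is judged:
By the outcome, as a careful person would: the job done as asked, in the order asked, and still so for the second after the job is handed in, with the robot touching nothing.
It also fails if it takes over 67 s, if anything falls off the work surface, if the arm or the gripper's body presses on something with over 40 N, if the wrist force passes 120 N, or if a joint passes its speed limit or range.

## Working session

There is one attempt and no reset: what is moved stays moved. The work goes in short steps, Python scripts to look and compute and a tool call to move; the robot and the scene stay as the last step left them, time stands still between calls to the robot, and variables do not carry over. Pictures are saved under pics/ and viewed, about 8 in all and at most 12, crops included, and the job is handed in when it is done.

Besides the shell and the picture viewer there is one more tool, called after "Emit:" as name([rows], argument=value, ...), one row to a line, values as JSON. servo_tool: Moves the arm, as the interface text tells. Its arguments: {"type":"object","properties":{"plan":{"type":"array","items":{"type":"array","items":{"type":"number"}}}},"required":["plan"]}

```bash
ls; mkdir -p pics; cat > h.py <<'E'
import numpy as np,cv2
from cell import env
from scipy.spatial.transform import Rotation as Ro
def shot(n,f):
    c=env.read_camera(n); cv2.imwrite(f,c['img']); np.savez(f+'.npz',K=c['intrinsics'],k1=c['k1'],R=c['R'],t=c['t']); return c
def load(f): return np.load(f+'.npz')
def ray(c,u,v):
    K=np.array(c['K']);x=np.array([(u-K[0,2])/K[0,0],(v-K[1,2])/K[1,1]]);s=x.copy()
    for _ in range(20): s=x/(1+c['k1']*(s@s))
    R=np.array(c['R']);return -R.T@c['t'],R.T@np.r_[s,1]
def atz(c,u,v,z):
    o,d=ray(c,u,v);return o+d*(z-o[2])/d[2]
def proj(c,X):
    K=np.array(c['K']);p=np.array(c['R'])@X+c['t'];s=p[:2]/p[2];s=s*(1+c['k1']*(s@s));return K[:2,:2]@s+K[:2,2]
def tri(c1,p1,c2,p2):
    o1,d1=ray(c1,*p1);o2,d2=ray(c2,*p2)
    A=np.c_[d1,-d2];x=np.linalg.lstsq(A,o2-o1,rcond=None)[0]
    a=o1+d1*x[0];b=o2+d2*x[1];return (a+b)/2,np.linalg.norm(a-b)
E
python3 - <<'E'
from h import *
np.set_printoptions(precision=3,suppress=True)
for n in('scene','top'):
    c=shot(n,f'pics/{n}0.png');print(n,c['intrinsics'],c['k1'],-np.array(c['R']).T@c['t'],c['R'])
print(env.state())
E
```

```text
pics
scene [[471.477   0.    312.036]
 [  0.    471.477 236.238]
 [  0.      0.      1.   ]] -0.11442998890476744 [1037.094 -332.535  918.424] [[ 0.63   0.777 -0.012]
 [ 0.605 -0.5   -0.619]
 [-0.487  0.382 -0.785]]
top [[504.085   0.    311.975]
 [  0.    504.085 238.458]
 [  0.      0.      1.   ]] -0.03504851531036302 [ 311.462   29.911 1495.139] [[ 0.019 -1.     0.02 ]
 [-0.986 -0.022 -0.167]
 [ 0.167 -0.017 -0.986]]
{'t': 0.1, 'joints': array([ 1.046,  0.491,  1.559,  0.   ,  1.092, -0.106]), 'qvel': array([-0.   , -0.002, -0.001, -0.   ,  0.   ,  0.001]), 'tau': array([  0.001, -61.363, -25.861,   0.069,   0.047,  -0.   ]), 'eef_pos': array([254.043, 570.789, 214.123]), 'tcp_rot': array([-3.141, -0.   ,  2.723]), 'ft_force': array([0.71 , 0.851, 0.216]), 'moment': array([ 0.007, -0.021,  0.   ]), 'opening': 0.9998759084244097}
```

View pics/scene0.png

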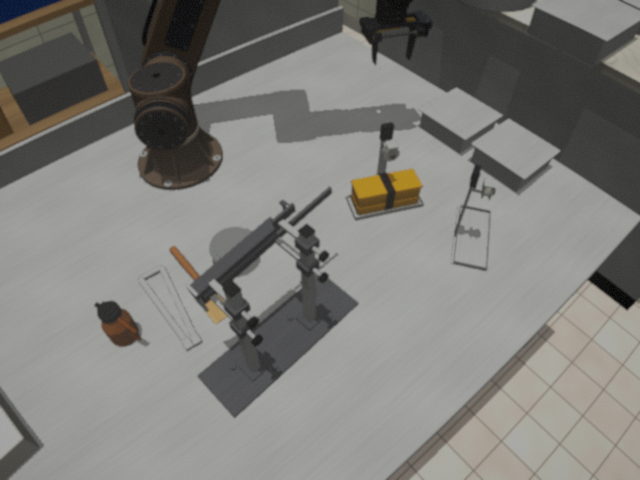

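View pics/top0.png

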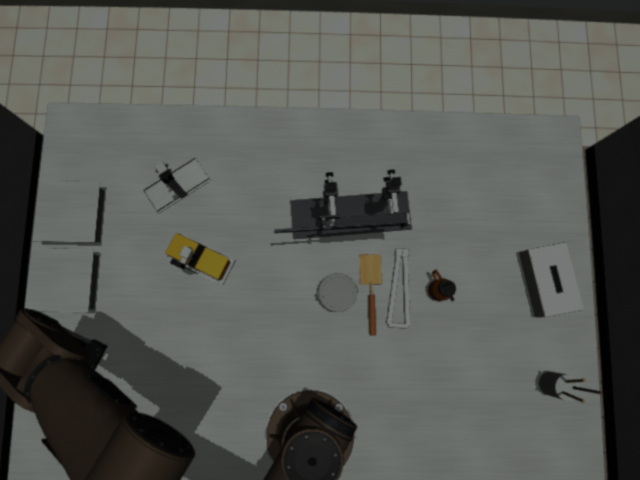

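The two carriers are at top (200,257), with the bento, and top (178,185), empty. The bento one is farther right. The rail runs from top (275,231) at its high end to (410,225), and in the scene view from (330,190) to (200,290). Next I'll zoom in to measure.

```bash
python3 - <<'E'
from h import *
a=cv2.imread('pics/scene0.png');b=cv2.imread('pics/top0.png')
f=lambda i,x,y,w,h,s:cv2.convertScaleAbs(cv2.resize(i[y:y+h,x:x+w],None,fx=s,fy=s,interpolation=cv2.INTER_CUBIC),alpha=1.5)
A=f(a,340,115,100,107,4);B=f(b,155,225,90,70,4.445);  # carrier
C=f(a,190,180,160,130,2.5);D=f(b,265,160,160,110,2.5)
def row(x,y):
    h=max(x.shape[0],y.shape[0]);p=lambda q:cv2.copyMakeBorder(q,0,h-q.shape[0],0,0,0);return np.hstack([p(x),p(y)])
cv2.imwrite('pics/z1.png',row(A,B));cv2.imwrite('pics/z2.png',row(C,D));print(row(A,B).shape)
E
```

```text
(428, 800, 3)
```

View pics/z1.png

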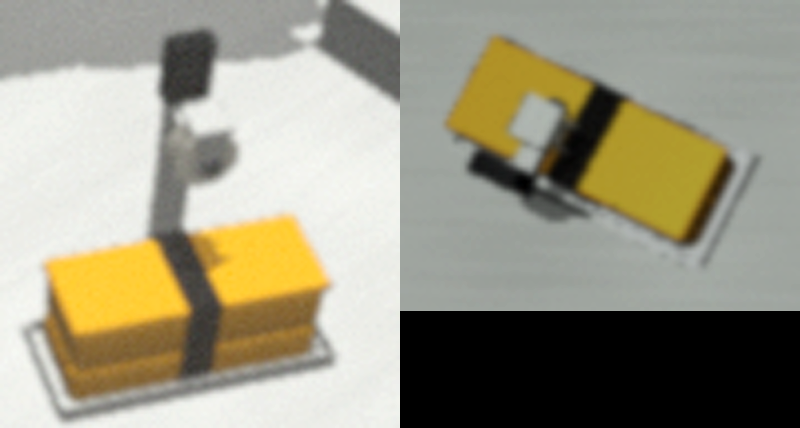

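View pics/z2.png

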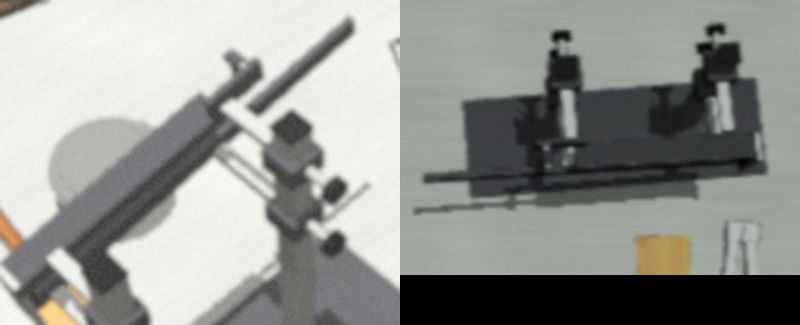

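Crop positions converted to full-image pixels:
- **Carrier grip:** scene (387.5,124), top (178,263).
- **Yoke:** scene (391,144.5), top (186,252).
- **Rail high end:** scene (329,189), top (275,231).

Next I fit both poses from these.

```bash
cat > fit.py <<'E'
from h import *
from scipy.optimize import least_squares
np.set_printoptions(precision=1,suppress=True)
s=load('pics/scene0.png');t=load('pics/top0.png')
S=lambda x,y:(s,np.array([x/4+340,y/4+115]));T=lambda x,y:(t,np.array([(x-400)/4.445+155,y/4.445+225]))
P=[(S(25,330),(-38,-94,14)),(S(65,415),(48,-94,7)),(S(333,358),(48,94,7)),(T(757,157),(48,-94,14)),(T(705,265),(-38,-94,14)),
(S(190,36),(-36,0,224)),(S(188,67),(-36,0,202)),(T(502,168),(-36,0,224)),(T(537,120),(0,0,193)),(S(205,118),(0,0,193))]
W=lambda q,X:np.array([q[0],q[1],0])+Ro.from_euler('z',q[2]).apply(X)
f=lambda q:np.concatenate([proj(c[0],W(q,X))-c[1] for c,X in P])
r=least_squares(f,[450,280,-.4],x_scale=[100,100,.3],loss='soft_l1');print('carrier',r.x[:2],np.degrees(r.x[2]));print(r.fun.reshape(-1,2) if 0 else f(r.x).reshape(-1,2))
for X in[(-36,0,202),(0,0,167)]:print(W(r.x,X))
S=lambda x,y:(s,np.array([x/2.5+190,y/2.5+180]));T=lambda x,y:(t,np.array([(x-400)/2.5+265,y/2.5+160]))
k=[atz(t,*T(*p)[1],8) for p in[(463,102),(755,78),(767,172),(472,197)]]
print('plate',k);
for a,b in[(1,0),(2,3)]:d=k[b]-k[a];print('yaw',np.degrees(np.arctan2(-d[0],d[1])))
e,g=tri(s,S(348,22)[1],t,T(425,178)[1]);print('railend tri',e,g)
# pose fit: rail end, rail body line, guard front edge line, plate yaw
def Wr(q,u,x,h): y=u*.9926;z=212+u*.1215+q[3]+h*.9926;return np.array([q[0],q[1],0])+Ro.from_euler('z',q[2]).apply([x,y,z])+0
def line(c,p,A,B):
    a,b=proj(c,A),proj(c,B);d=(b-a)/np.linalg.norm(b-a);return np.cross(d,p-a)
def F(q):
    o=[]
    for c,p in[S(348,22),T(425,178)]:o+=list(proj(c,Wr(q,170,0,-2))-p)
    for c,p in[T(470,177),T(530,175)]:o.append(line(c,p,Wr(q,170,0,-2),Wr(q,60,0,-2)))
    for c,p in[S(300,60)]:o.append(line(c,p,Wr(q,170,0,-2),Wr(q,60,0,-2)))
    for a,b in[(1,0),(2,3)]:
        d=k[b]-k[a];o.append((np.arctan2(-d[0],d[1])-q[2])*60)
    return np.array(o+[q[3]/12])
r=least_squares(F,[530,0,0,0],x_scale=[100,100,.3,10]);print('stand',r.x[:2],np.degrees(r.x[2]),r.x[3],F(r.x))
for n,u in[('open',120),('end',170),('catch',54),('stop',-138)]:print(n,Wr(r.x,u,0,0))
E
python3 fit.py
```

```text
carrier [492.6 335.2] -23.4155239074641
[[-1.4 -3.9]
 [-1.   0.5]
 [ 0.1 -0.5]
 [ 0.2 -2.5]
 [-1.  -0.3]
 [-0.4  0.1]
 [-0.9 -0.3]
 [-1.2 -1.1]
 [ 0.1 -1.4]
 [ 0.1 -0.5]]
[459.5 349.5 202. ]
[492.6 335.2 167. ]
plate [array([677.5,  73. ,   8. ]), array([ 716.3, -282.9,    8. ]), array([ 599.6, -295.9,    8. ]), array([561.1,  59.2,   8. ])]
yaw 6.214803891089525
yaw 6.185483179702836
railend tri [541.4 102.8 235.3] 0.08072721778537907
stand [557.3 -64.9] 5.907224184231623 4.297213521738747 [-0.4 -0.3 -0.1  0.6  0.   0.6  0.6  0.3  0.3  0.4]
open [545.   53.6 230.9]
end [539.9 103.  237. ]
catch [551.7 -11.6 222.9]
stop [ 571.4 -201.1  199.5]fit.py:20: DeprecationWarning: Arrays of 2-dimensional vectors are deprecated. Use arrays of 3-dimensional vectors instead. (deprecated in NumPy 2.0)
  a,b=proj(c,A),proj(c,B);d=(b-a)/np.linalg.norm(b-a);return np.cross(d,p-a)
```

Emit:
servo_tool([
  [0, 0, -0.04, 0, 0, 0, 100],
  [-0.03, -0.013, -0.005, 0, 0, 0, 100],
  [-0.038, -0.0165, 0, 0, 0, 0, 100],
  [-0.038, -0.0165, 0, 0, 0, 0, 100],
  [-0.038, -0.0165, 0, 0, 0, 0, 100],
  [-0.038, -0.0165, 0, 0, 0, 0, 100],
  [-0.038, -0.0165, 0, 0, 0, 0, 100],
  [-0.03, -0.013, 0, 0, 0, 0, 100],
])

```text
t: 0.77
eef_pos: [438.6, 368.2, 258.4]
tcp_rot: [-3.136, -0.001, 2.734]
ft_force: [-0.0, -0.0, -0.5]
opening: 1.001
```

```bash
cat > go.py <<'E'
import sys
from h import *
np.set_printoptions(precision=2,suppress=True)
# usage: go.py x y z yawdeg -> tool-frame shift mm, turn deg
st=env.state();R=Ro.from_euler('xyz',st['tcp_rot'])
print('tcp',st['eef_pos'],np.degrees(st['tcp_rot']),'t',st['t'],'F',st['ft_force'],'M',st['moment'],'op',st['opening'])
a=list(map(float,sys.argv[1:]))
if a:
    print('shift',R.inv().apply(np.array(a[:3])-st['eef_pos']),'turn',np.degrees((R.inv()*Ro.from_euler('xyz',[180,0,a[3]],degrees=True)).as_rotvec()))
E
python3 go.py 459.5 349.5 245 156.6
```

```text
tcp [438.59 368.16 258.37] [-179.69   -0.08  156.63] t 0.7667 F [-0.01 -0.02 -0.5 ] M [ 0.05 -0.02  0.05] op 1.0011967540271864
shift [-26.62  -8.76  13.38] turn [-0.31 -0.08  0.03]
```

Emit:
servo_tool([
  [-0.014, -0.005, 0.005, 0, 0, 0, 100],
  [-0.013, -0.004, 0.005, -0.3, 0, 0, 100],
  [0, 0, 0, 0, 0, 0, 100],
  [0, 0, 0, 0, 0, 0, 100],
])

```text
t: 1.1
eef_pos: [464.9, 342.1, 247.2]
tcp_rot: [-3.14, -0.002, 2.725]
ft_force: [0.0, 1.1, 0.7]
opening: 1.003
```

```bash
python3 go.py 459.5 349.5 183 156.6; python3 - <<'E'
from h import *
c=shot('scene','pics/s1.png');d=shot('top','pics/t1.png')
f=lambda i,x,y,w,h,s:cv2.convertScaleAbs(cv2.resize(i[y:y+h,x:x+w],None,fx=s,fy=s,interpolation=cv2.INTER_CUBIC),alpha=1.5)
cv2.imwrite('pics/z3.png',np.hstack([f(c['img'],340,70,100,150,4),f(d['img'],135,205,100,150,4)]))
E
```

```text
tcp [464.94 342.15 247.22] [-179.9    -0.09  156.15] t 1.1 F [0.   1.14 0.69] M [ 0.02  0.04 -0.07] op 1.0032010310221793
shift [ 7.85  4.64 64.22] turn [-0.1  -0.09 -0.45]
```

View pics/z3.png

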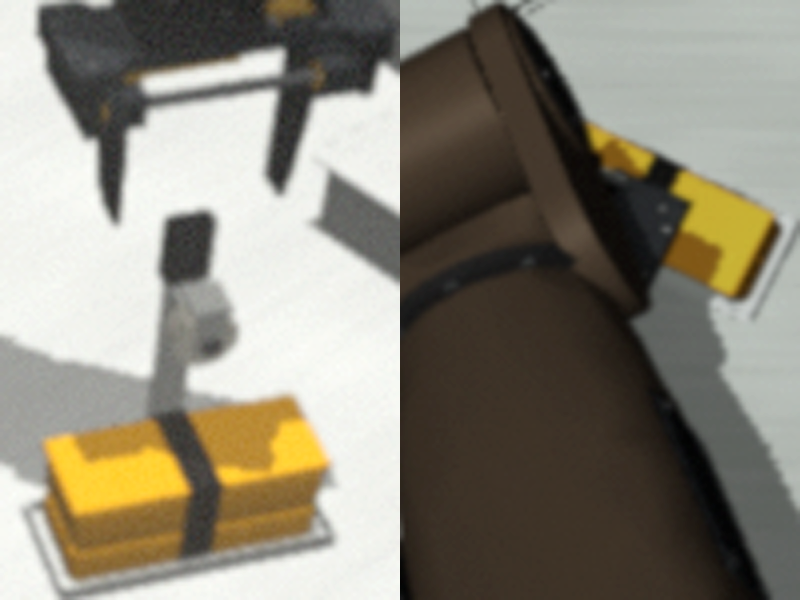

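The scene view shows the open fingers either side of the black grip, just above it, at crop (110,215) and (278,190), with the grip top at (189,215). After a small correction I can go down.

Emit:
servo_tool([
  [0.008, 0.0045, 0.0, 0, 0, -0.4, 100],
  [0, 0, 0, 0, 0, 0, 100],
  [0, 0, 0.02, 0, 0, 0, 100],
  [0, 0, 0.02, 0, 0, 0, 100],
  [0, 0, 0.015, 0, 0, 0, 100],
  [0, 0, 0, 0, 0, 0, 100],
  [0, 0, 0, 0, 0, 0, 100],
])

```text
t: 1.78
eef_pos: [454.1, 357.1, 193.1]
tcp_rot: [3.14, 0.001, 2.744]
ft_force: [-0.5, 0.0, -0.1]
opening: 1.0
```

```bash
python3 go.py 459.5 349.5 183 156.6
```

```text
tcp [454.05 357.12 193.13] [179.89   0.03 157.22] t 1.7833 F [-0.55  0.   -0.1 ] M [ 0.07  0.01 -0.06] op 1.0004955575478471
shift [-7.97 -4.94 10.12] turn [0.11 0.03 0.62]
```

Emit:
servo_tool([
  [-0.004, -0.0025, 0.005, 0, 0, 0.3, 100],
  [0, 0, 0, 0, 0, 0, 100],
  [0, 0, 0, 0, 0, 0, 100],
  [0, 0, 0, 0, 0, 0, 100],
])

```text
t: 2.12
eef_pos: [457.1, 354.4, 190.5]
tcp_rot: [3.137, 0.002, 2.74]
ft_force: [1.2, -0.3, -0.2]
opening: 0.998
```

```bash
python3 go.py 459.5 349.5 183 156.6
```

```text
tcp [457.07 354.35 190.46] [179.73   0.14 157.  ] t 2.1167 F [ 1.17 -0.27 -0.16] M [-0.    0.01 -0.03] op 0.9981179588211202
shift [-4.12 -3.55  7.45] turn [0.27 0.14 0.4 ]
```

Emit:
servo_tool([
  [-0.004, -0.0035, 0.007, 0, 0, 0.4, 100],
  [0, 0, 0, 0, 0, 0, 100],
  [0, 0, 0, 0, 0, 0, 100],
  [0, 0, 0, 0, 0, 0, 100],
])

```text
t: 2.45
eef_pos: [460.2, 349.0, 183.9]
tcp_rot: [3.135, 0.004, 2.732]
ft_force: [-0.2, -0.9, -0.6]
opening: 1.002
```

```bash
python3 go.py 459.5 349.5 183 156.6
```

```text
tcp [460.17 349.01 183.9 ] [179.64   0.21 156.52] t 2.45 F [-0.23 -0.86 -0.57] M [-0.04  0.04  0.02] op 1.0016892978081775
shift [0.82 0.18 0.89] turn [ 0.36  0.21 -0.08]
```

Emit:
servo_tool([
  [0, 0, 0, 0.3, 0.2, 0, 60],
  [0, 0, 0, 0, 0, 0, 45],
  [0, 0, 0, 0, 0, 0, 30],
  [0, 0, 0, 0, 0, 0, 10],
  [0, 0, 0, 0, 0, 0, 0],
  [0, 0, 0, 0, 0, 0, 0],
  [0, 0, 0, 0, 0, 0, 0],
  [0, 0, 0, 0, 0, 0, 0],
])

```text
t: 3.12
eef_pos: [460.3, 349.1, 184.1]
tcp_rot: [3.141, -0.0, 2.732]
ft_force: [0.1, 0.6, 0.1]
opening: 0.495
```

```bash
python3 go.py 459.5 349.5 183 156.6
```

```text
tcp [460.3  349.15 184.14] [179.96  -0.01 156.53] t 3.1167 F [0.08 0.55 0.14] M [ 0.04 -0.02  0.01] op 0.49504141508688765
shift [0.88 0.   1.14] turn [ 0.04 -0.01 -0.07]
```

Still closing.

Emit:
servo_tool([
  [0, 0, 0, 0, 0, 0, 0],
  [0, 0, 0, 0, 0, 0, 0],
  [0, 0, 0, 0, 0, 0, 0],
  [0, 0, 0, 0, 0, 0, 0],
  [0, 0, 0, 0, 0, 0, 0],
])

```text
t: 3.53
eef_pos: [460.1, 349.5, 184.1]
tcp_rot: [3.14, -0.001, 2.732]
ft_force: [-0.5, 1.4, 0.0]
opening: 0.313
```

```bash
python3 go.py 459.5 349.5 183 156.6
```

```text
tcp [460.06 349.54 184.11] [179.94  -0.04 156.52] t 3.5333 F [-0.51  1.38  0.  ] M [ 0.04  0.03 -0.03] op 0.312997797509778
shift [ 0.49 -0.26  1.11] turn [ 0.06 -0.04 -0.08]
```

Holding the grip: the opening is 29.7 mm, as it should be. Lifting gently.

Emit:
servo_tool([
  [0, 0, -0.005, 0, 0, 0, 0],
  [0, 0, -0.01, 0, 0, 0, 0],
  [0, 0, -0.015, 0, 0, 0, 0],
  [0, 0, -0.02, 0, 0, 0, 0],
  [0, 0, -0.02, 0, 0, 0, 0],
  [0, 0, -0.015, 0, 0, 0, 0],
  [0, 0, -0.008, 0, 0, 0, 0],
  [0, 0, 0, 0, 0, 0, 0],
])

```text
t: 4.2
eef_pos: [458.2, 347.6, 281.7]
tcp_rot: [-3.135, -0.006, 2.731]
ft_force: [-0.1, -0.1, -4.7]
opening: 0.314
```

```bash
python3 go.py 493 200 285 186
```

```text
tcp [458.24 347.65 281.69] [-179.61   -0.32  156.5 ] t 4.2 F [-0.12 -0.11 -4.73] M [0.16 0.1  0.06] op 0.3137943267712496
shift [ -90.73 -121.57   -2.98] turn [ -0.3   -0.42 -29.5 ]
```

Emit:
servo_tool([
  [0, 0, 0, 0, 0, -2, 0],
  [0, 0, 0, 0, 0, -4, 0],
  [0, 0, 0, 0, 0, -5, 0],
  [0, 0, 0, 0, 0, -5, 0],
  [0, 0, 0, 0, 0, -5, 0],
  [0, 0, 0, 0, 0, -4, 0],
  [0, 0, 0, 0, 0, -2, 0],
  [0, 0, 0, 0, 0, 0, 0],
])

```text
t: 4.87
eef_pos: [455.8, 345.7, 276.4]
tcp_rot: [-3.134, -0.017, -3.058]
ft_force: [-0.0, 0.4, -4.6]
opening: 0.313
```

```bash
python3 go.py 493 200 285 186
```

```text
tcp [455.81 345.71 276.35] [-179.54   -0.97 -175.2 ] t 4.8667 F [-0.    0.37 -4.64] M [ 0.    0.15 -0.02] op 0.31314120929867467
shift [ -24.72 -148.38   -7.87] turn [-0.45 -0.97 -1.2 ]
```

Emit:
servo_tool([
  [-0.002, -0.01, -0.003, -0.3, -0.5, 0, 0],
  [-0.004, -0.02, -0.003, -0.3, -0.5, 0, 0],
  [-0.004, -0.025, -0.003, 0, -0.2, 0, 0],
  [-0.005, -0.03, -0.003, 0, 0, 0, 0],
  [-0.005, -0.03, -0.001, 0, 0, 0, 0],
  [-0.003, -0.02, -0.001, 0, 0, 0, 0],
  [-0.001, -0.01, -0.001, 0, 0, 0, 0],
  [0, 0, -0.001, 0, 0, 0, 0],
])

```text
t: 5.53
eef_pos: [490.9, 193.7, 289.7]
tcp_rot: [3.142, 0.002, -3.066]
ft_force: [-0.6, 0.5, -4.8]
opening: 0.318
```

```bash
python3 go.py 493 200 285 186; python3 - <<'E'
from h import *
c=shot('scene','pics/s2.png');d=shot('top','pics/t2.png')
f=lambda i,x,y,w,h,s:cv2.convertScaleAbs(cv2.resize(i[y:y+h,x:x+w],None,fx=s,fy=s,interpolation=cv2.INTER_CUBIC),alpha=1.5)
cv2.imwrite('pics/z4.png',np.hstack([f(c['img'],235,80,160,200,3)[:,:480],f(d['img'],195,130,107,200,3)[:600,:320]]))
E
```

```text
tcp [490.91 193.68 289.72] [ 180.      0.09 -175.69] t 5.5333 F [-0.61  0.47 -4.8 ] M [-0.04  0.16 -0.07] op 0.3179117509124502
shift [-2.55  6.14  4.73] turn [-0.    0.09 -1.69]
```

View pics/z4.png

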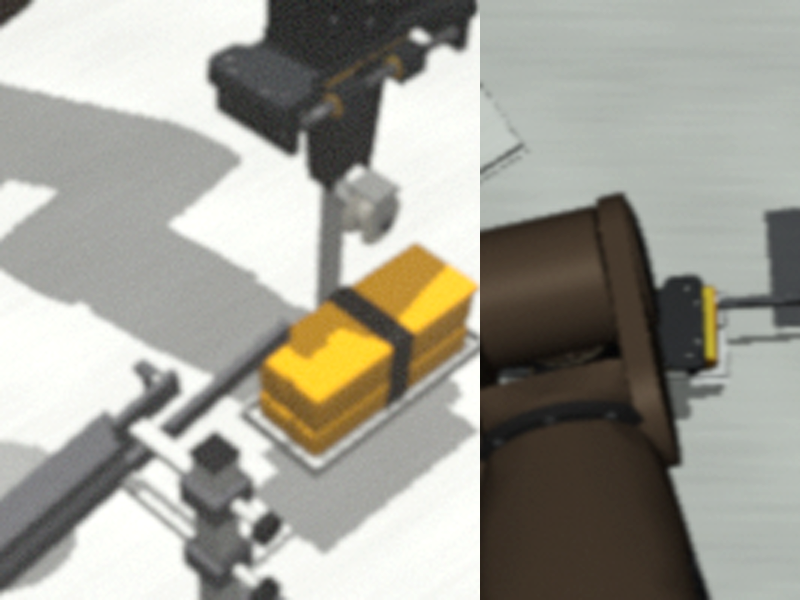

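The carrier hangs level with the bento seated in its tray, and its yoke is at scene (357.7,142.3). I'll compare that with the position predicted from the TCP.

```bash
python3 - <<'E'
from h import *
np.set_printoptions(precision=1,suppress=True)
s=load('pics/s2.png.npz'[:-4]);a=np.radians(4.3)
B=np.array([490.9,193.7,0]);
for X,n in[((36,0,300.7-1),'yoke top'),((36,0,272.7),'roller'),((-2,-94,116.7-1),'tray -x'),((84,-94,115.7),'tray +x-y'),((84,94,115.7),'tray+x+y')]:
    print(n,proj(s,B+Ro.from_euler('z',a).apply(X)), (proj(s,B+Ro.from_euler('z',a).apply(X))-[235,80])*3)
p=np.array([368,187])/3+[235,80];print('yoke at z', atz(s,*p,299.7), 'expect',B+Ro.from_euler('z',a).apply((36,0,299.7)))
E
```

```text
yoke top [360.7 140.8] [377.  182.5]
roller [359.8 151. ] [374.4 213.1]
tray -x [314.3 215.3] [237.8 405.8]
tray +x-y [341.6 237. ] [319.8 470.9]
tray+x+y [397.8 193.2] [488.4 339.5]
yoke at z [526.4 188.7 299.7] expect [526.8 196.4 299.7]
```

Emit:
servo_tool([
  [0, 0, 0, 0, 0, -1.7, 0],
  [0, 0, -0.001, 0, 0, 0, 0],
  [0, 0, -0.001, 0, 0, 0, 0],
])

```text
t: 5.88
eef_pos: [489.9, 197.9, 291.6]
tcp_rot: [3.14, 0.001, -3.034]
ft_force: [0.5, 0.1, -4.7]
opening: 0.312
```

```bash
python3 go.py 509.2 49.8 286 186
```

```text
tcp [489.89 197.87 291.61] [ 179.91    0.07 -173.85] t 5.8833 F [ 0.54  0.14 -4.69] M [0.01 0.26 0.02] op 0.31179940870611594
shift [  -3.33 -149.3     5.37] turn [0.09 0.07 0.15]
```

Emit:
servo_tool([
  [0, -0.01, 0, 0, 0, 0, 0],
  [-0.001, -0.02, 0, 0, 0, 0, 0],
  [-0.001, -0.025, 0, 0, 0, 0, 0],
  [-0.001, -0.028, 0, 0, 0, 0, 0],
  [0, -0.025, 0, 0, 0, 0, 0],
  [0, -0.02, 0, 0, 0, 0, 0],
  [0, -0.012, 0, 0, 0, 0, 0],
  [0, 0, 0, 0, 0, 0, 0],
])

```text
t: 6.55
eef_pos: [507.7, 55.3, 291.0]
tcp_rot: [3.14, 0.001, -3.03]
ft_force: [0.5, 0.3, -5.2]
opening: 0.315
```

Emit:
servo_tool([
  [0, 0, -0.001, 0, 0, 0, 0],
  [0, 0, -0.001, 0, 0, 0, 0],
  [0, 0, -0.001, 0, 0, 0, 0],
])

```text
t: 6.8
eef_pos: [507.5, 55.5, 294.1]
tcp_rot: [3.14, 0.001, -3.032]
ft_force: [-0.7, -0.2, -5.2]
opening: 0.314
```

```bash
python3 go.py 509.2 49.8 286 186; python3 - <<'E'
from h import *
c=shot('scene','pics/s3.png');d=shot('top','pics/t3.png')
f=lambda i,x,y,w,h,s:cv2.convertScaleAbs(cv2.resize(i[y:y+h,x:x+w],None,fx=s,fy=s,interpolation=cv2.INTER_CUBIC),alpha=1.5)
cv2.imwrite('pics/z5.png',f(c['img'],230,100,160,150,4)[:600])
E
```

```text
tcp [507.45  55.47 294.06] [ 179.9     0.05 -173.7 ] t 6.8 F [-0.73 -0.16 -5.22] M [-0.03  0.18 -0.05] op 0.3140549175869071
shift [-1.11 -5.85  8.06] turn [0.1  0.05 0.3 ]
```

View pics/z5.png

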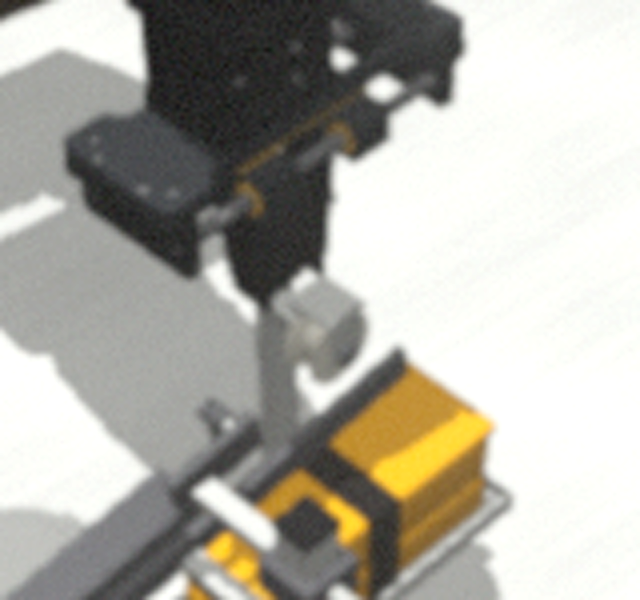

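The roller and yoke at crop (325,330) sit above the rail's open stretch, with its end at (400,350). The hook is around the rail and the bento is underneath. Descending to feel for the rail.

Emit:
servo_tool([
  [-0.001, -0.003, 0.003, 0, 0, 0, 0],
  [0, -0.002, 0.005, 0, 0, 0, 0],
  [0, 0, 0.005, 0, 0, 0, 0],
  [0, 0, 0.004, 0, 0, 0, 0],
  [0, 0, 0, 0, 0, 0, 0],
])

```text
t: 7.32
eef_pos: [509.0, 51.9, 275.2]
tcp_rot: [3.14, 0.001, -3.029]
ft_force: [-0.0, -0.1, -4.6]
opening: 0.312
```

```bash
python3 go.py 509.2 49.8 270 186
```

```text
tcp [509.    51.87 275.23] [ 179.9     0.07 -173.52] t 7.3167 F [-0.03 -0.08 -4.56] M [-0.01  0.11  0.03] op 0.3121534828754732
shift [ 0.04 -2.09  5.22] turn [0.1  0.07 0.48]
```

Emit:
servo_tool([
  [0, 0, 0.0015, 0, 0, 0.3, 0],
  [0, 0, 0.0015, 0, 0, 0, 0],
  [0, 0, 0.0015, 0, 0, 0, 0],
  [0, 0, 0.001, 0, 0, 0, 0],
])

```text
t: 7.65
eef_pos: [511.8, 51.8, 271.0]
tcp_rot: [3.141, 0.009, -3.035]
ft_force: [2.2, 0.7, -2.6]
opening: 0.316
```

Emit:
servo_tool([
  [0, 0, 0.001, 0, 0, 0, 0],
  [0, 0, 0.001, 0, 0, 0, 0],
  [0, 0, 0.001, 0, 0, 0, 0],
])

```text
t: 7.9
eef_pos: [512.4, 51.8, 268.4]
tcp_rot: [3.141, 0.011, -3.035]
ft_force: [4.9, 0.4, -5.0]
opening: 0.314
```

Emit:
servo_tool([
  [0, 0, 0.001, 0, 0, 0, 0],
  [0, 0, 0.001, 0, 0, 0, 0],
])

```text
t: 8.07
eef_pos: [513.0, 51.8, 266.7]
tcp_rot: [3.141, 0.013, -3.035]
ft_force: [-1.7, -1.3, 12.7]
opening: 0.312
```

Emit:
servo_tool([
  [0, 0, -0.001, 0, 0, 0, 0],
])

```text
t: 8.15
eef_pos: [513.1, 51.8, 267.5]
tcp_rot: [3.141, 0.013, -3.035]
ft_force: [4.8, 0.2, -6.1]
opening: 0.314
```

```bash
python3 go.py 513 50 266 186; python3 - <<'E'
from h import *
c=shot('scene','pics/s4.png')
f=lambda i,x,y,w,h,s:cv2.convertScaleAbs(cv2.resize(i[y:y+h,x:x+w],None,fx=s,fy=s,interpolation=cv2.INTER_CUBIC),alpha=1.5)
cv2.imwrite('pics/z6.png',f(c['img'],275,155,80,70,8)[:600])
E
```

```text
tcp [513.06  51.82 267.53] [ 179.98    0.76 -173.88] t 8.15 F [ 4.84  0.16 -6.11] M [ 0.16 -0.75  0.04] op 0.3135633769106413
shift [ 0.27 -1.8   1.52] turn [0.02 0.76 0.12]
```

View pics/z6.png

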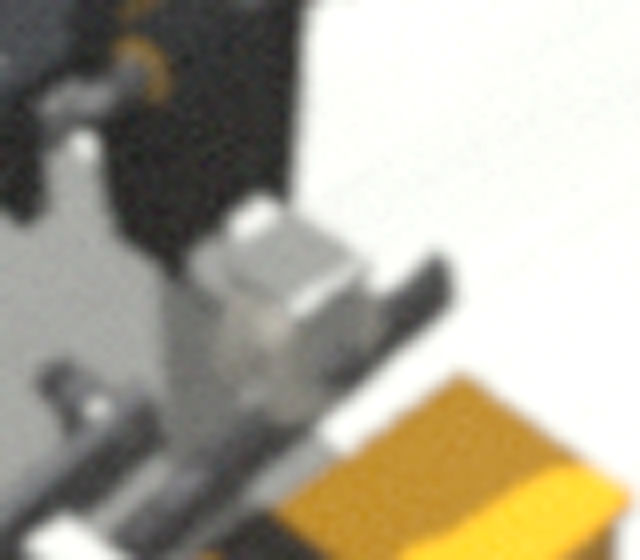

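Emit:
servo_tool([
  [-0.002, 0, -0.002, 0, 0.7, 0, 0],
  [-0.001, 0, -0.001, 0, 0, 0, 0],
  [0, 0, 0, 0, 0, 0, 0],
])

```text
t: 8.45
eef_pos: [514.2, 52.2, 269.5]
tcp_rot: [3.14, -0.007, -3.035]
ft_force: [0.5, 0.3, -5.3]
opening: 0.309
```

```bash
python3 go.py 513 50 266 186; python3 - <<'E'
from h import *
a=np.radians(6.0)
c=load('pics/s4.png');im=cv2.imread('pics/s4.png')
S=8;img=cv2.convertScaleAbs(cv2.resize(im[155:230,265:355],None,fx=S,fy=S,interpolation=cv2.INTER_CUBIC),alpha=1.5)
dr=lambda Q,col:cv2.polylines(img,[np.array([((proj(c,q)-[265,155]+.5)*S-.5) for q in Q]).round().astype(int)],False,col,1)
W=lambda u,x,n,h:np.array([557.3,-64.9,0])+Ro.from_euler('z',a).apply([x,u*.9926-n*.1219,212+u*.1219+h+n*.9926])
for h,col in((4.3,(0,0,255)),(10,(0,200,0))):
    for x in(-3.5,3.5): dr([W(90,x,0,h),W(170,x,0,h),W(170,x,-18,h),W(90,x,-18,h)],col)
# roller flanges from tcp
ctr=np.array([513.06,51.82,267.53-17.1])+Ro.from_euler('z',a).apply([36,0,0])
th=np.linspace(0,2*np.pi,40)
for x in(-9,9): dr([ctr+Ro.from_euler('z',a).apply([x,20*np.cos(t),20*np.sin(t)]) for t in th],(255,0,0))
for dz in(26,): dr([ctr+Ro.from_euler('z',a).apply([x,y,dz]) for x,y in((-13.5,-12.5),(13.5,-12.5),(13.5,12.5),(-13.5,12.5),(-13.5,-12.5))],(255,0,255))
cv2.imwrite('pics/z7.png',img)
E
```

```text
tcp [514.2   52.25 269.52] [ 179.93   -0.39 -173.87] t 8.45 F [ 0.46  0.31 -5.28] M [0.07 0.19 0.01] op 0.30939836347500776
shift [ 1.41 -2.11  3.53] turn [ 0.07 -0.39  0.13]
```

View pics/z7.png

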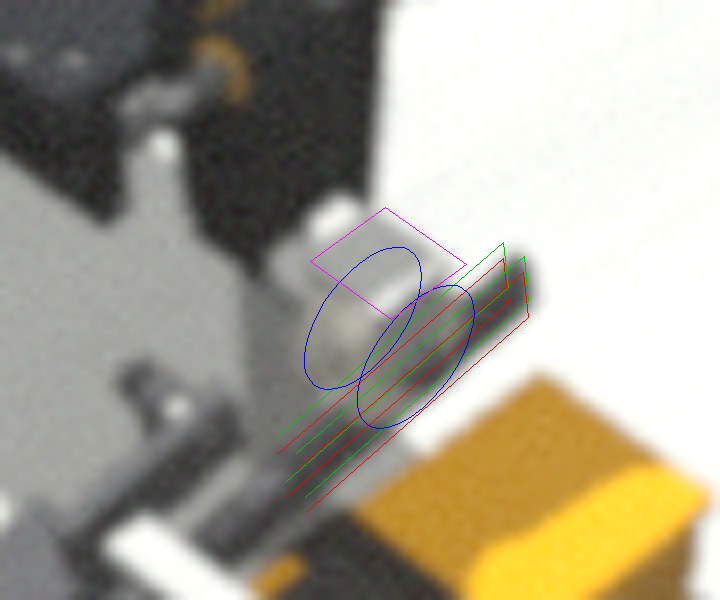

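The overlay has the roller about 2–3 mm too far toward −x relative to the rail, which matches the felt force. I've already shifted by that much, so I'll feel down again.

Emit:
servo_tool([
  [-0.0005, 0, 0.0015, 0, -0.4, 0, 0],
  [0, 0, 0.001, 0, 0, 0, 0],
])

```text
t: 8.62
eef_pos: [514.4, 52.3, 267.2]
tcp_rot: [3.141, -0.0, -3.034]
ft_force: [-5.1, -1.2, 12.1]
opening: 0.313
```

Emit:
servo_tool([
  [0, 0, 0.001, 0, 0, 0, 0],
  [0, 0, 0.001, 0, 0, 0, 0],
])

```text
t: 8.78
eef_pos: [514.4, 51.9, 267.2]
tcp_rot: [-3.141, 0.002, -3.034]
ft_force: [-3.0, -0.8, 6.9]
opening: 0.31
```

Emit:
servo_tool([
  [0, 0, 0.001, 0, 0, 0, 0],
])

```text
t: 8.87
eef_pos: [514.4, 51.8, 267.1]
tcp_rot: [-3.141, 0.004, -3.034]
ft_force: [-3.5, -0.9, 6.5]
opening: 0.315
```

The roller is captured: Fx was +5 N at x=513.0 and −3 N at 514.4, with a hard stop at z≈267. That puts the rail about 10 mm above nominal. I'll ease off and start running it down the slope.

Emit:
servo_tool([
  [0.0005, 0, -0.0005, 0, 0, 0, 0],
  [0, -0.004, 0.0005, 0, 0, 0, 0],
  [0, -0.005, 0.0008, 0, 0, 0, 0],
  [0, -0.005, 0.0008, 0, 0, 0, 0],
  [0, -0.005, 0.0008, 0, 0, 0, 0],
])

```text
t: 9.28
eef_pos: [515.6, 32.0, 264.8]
tcp_rot: [-3.141, 0.004, -3.033]
ft_force: [-1.9, -0.1, 2.4]
opening: 0.311
```

```bash
python3 go.py 513 50 266 186
```

```text
tcp [515.58  31.99 264.8 ] [-179.97    0.25 -173.77] t 9.2833 F [-1.9  -0.08  2.37] M [0.03 0.37 0.02] op 0.3113904083406428
shift [ 0.61 18.18 -1.21] turn [-0.03  0.25  0.23]
```

Emit:
servo_tool([
  [0, -0.006, 0.0009, 0, 0, 0, 0],
  [0, -0.006, 0.0009, 0, 0, 0, 0],
  [0, -0.006, 0.0009, 0, 0, 0, 0],
  [0, -0.006, 0.0009, 0, 0, 0, 0],
])

```text
t: 9.62
eef_pos: [518.4, 5.1, 261.5]
tcp_rot: [-3.141, 0.005, -3.033]
ft_force: [-1.8, 0.8, 2.5]
opening: 0.312
```

Emit:
servo_tool([
  [0, -0.006, 0.0009, 0, 0, 0, 0],
  [0, -0.006, 0.0009, 0, 0, 0, 0],
  [0, -0.006, 0.0009, 0, 0, 0, 0],
  [0, -0.006, 0.0009, 0, 0, 0, 0],
])

```text
t: 9.95
eef_pos: [521.1, -21.1, 258.2]
tcp_rot: [3.141, 0.005, -3.034]
ft_force: [-2.0, 3.7, 4.9]
opening: 0.317
```

```bash
python3 go.py 513 50 266 186
```

```text
tcp [521.14 -21.1  258.17] [ 179.97    0.3  -173.82] t 9.95 F [-2.04  3.7   4.87] M [0.81 0.5  0.14] op 0.3167111161561701
shift [ 0.39 71.57 -7.8 ] turn [0.03 0.3  0.18]
```

Emit:
servo_tool([
  [0, -0.006, 0.0009, 0, 0, 0, 0],
  [0, -0.006, 0.0009, 0, 0, 0, 0],
  [0, -0.006, 0.0009, 0, 0, 0, 0],
])

```text
t: 10.2
eef_pos: [523.2, -40.3, 255.7]
tcp_rot: [3.14, 0.006, -3.033]
ft_force: [-3.3, 1.8, 4.4]
opening: 0.315
```

Emit:
servo_tool([
  [0, -0.006, 0.0009, 0, 0, 0, 0],
  [0, -0.006, 0.0009, 0, 0, 0, 0],
  [0, -0.006, 0.0009, 0, 0, 0, 0],
  [0, -0.005, 0.0008, 0, 0, 0, 0],
])

```text
t: 10.53
eef_pos: [525.9, -66.4, 252.5]
tcp_rot: [-3.141, 0.007, -3.033]
ft_force: [-3.0, -0.1, 5.0]
opening: 0.312
```

```bash
python3 go.py 513 50 266 186
```

```text
tcp [525.95 -66.43 252.54] [-179.99    0.38 -173.79] t 10.5333 F [-2.97 -0.14  5.03] M [ 0.09  0.5  -0.02] op 0.3118055481047229
shift [  0.19 117.15 -13.49] turn [-0.01  0.38  0.21]
```

Emit:
servo_tool([
  [0.0003, -0.003, 0.0002, 0, 0.2, 0.3, 0],
  [0.0003, -0.002, 0, 0, 0.2, 0.2, 0],
  [0, 0, -0.0003, 0, 0, 0, 0],
  [0, 0, 0, 0, 0, 0, 0],
])

```text
t: 10.87
eef_pos: [526.9, -74.1, 251.8]
tcp_rot: [-3.14, 0.0, -3.045]
ft_force: [-1.9, -0.3, 3.5]
opening: 0.314
```

```bash
python3 go.py 513 50 266 186
```

```text
tcp [526.9  -74.1  251.78] [-179.92    0.01 -174.45] t 10.8667 F [-1.89 -0.32  3.46] M [-0.06  0.18 -0.03] op 0.31380801046884765
shift [  1.82 124.84 -14.39] turn [-0.08  0.01 -0.45]
```

Past the catch, no force along the rail, and the rail is carrying the load. Releasing with a slow downhill lead so the lower finger stays clear.

Emit:
servo_tool([
  [0, 0, 0, 0, 0, 0, 60],
  [0, -0.003, 0.0003, 0, 0, 0, 100],
  [0, -0.003, 0.0003, 0, 0, 0, 100],
  [0, -0.003, 0.0003, 0, 0, 0, 100],
  [0, -0.003, 0.0003, 0, 0, 0, 100],
  [0, -0.003, 0.0003, 0, 0, 0, 100],
])

```text
t: 11.37
eef_pos: [528.3, -89.3, 249.8]
tcp_rot: [-3.141, -0.001, -3.043]
ft_force: [-0.0, -0.1, -0.2]
opening: 0.673
```

Emit:
servo_tool([
  [0, -0.003, -0.02, 0, 0, 0, 100],
  [0, 0, -0.035, 0, 0, 0, 100],
  [0, 0, -0.035, 0, 0, 0, 100],
  [0, 0, -0.02, 0, 0, 0, 100],
  [0, 0, 0, 0, 0, 0, 100],
])

```text
t: 11.78
eef_pos: [528.0, -94.0, 362.5]
tcp_rot: [3.141, -0.006, -3.044]
ft_force: [0.1, -1.0, 0.2]
opening: 0.989
```

```bash
python3 go.py; python3 - <<'E'
from h import *
f=lambda i,x,y,w,h,s:cv2.convertScaleAbs(cv2.resize(i[y:y+h,x:x+w],None,fx=s,fy=s,interpolation=cv2.INTER_CUBIC),alpha=1.5)
c=shot('scene','pics/s5.png');cv2.imwrite('pics/z8.png',f(c['img'],110,140,250,200,3))
E
```

```text
tcp [528.   -93.96 362.55] [ 179.95   -0.32 -174.41] t 11.7833 F [ 0.15 -0.96  0.25] M [0.01 0.01 0.08] op 0.9887091708972978
```

View pics/z8.png

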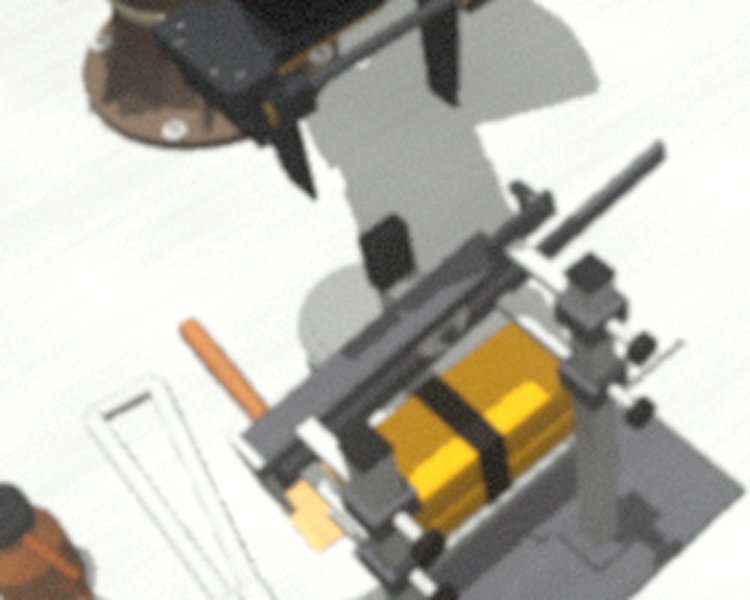

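The carrier is hanging under the guard with its grip at crop (387,250). The bento is upright and the gripper is clear. Now waiting for it to roll.

Emit:
servo_tool([
  [0.02, 0, -0.02, 0, 0, 0, 100],
  [0.03, 0, -0.02, 0, 0, 0, 100],
  [0.03, 0, 0, 0, 0, 0, 100],
  [0, 0, 0, 0, 0, 0, 100],
  [0, 0, 0, 0, 0, 0, 100],
  [0, 0, 0, 0, 0, 0, 100],
  [0, 0, 0, 0, 0, 0, 100],
  [0, 0, 0, 0, 0, 0, 100],
])

```text
t: 12.5
eef_pos: [445.3, -102.2, 394.4]
tcp_rot: [3.135, -0.017, -3.044]
ft_force: [0.9, 0.3, -0.3]
opening: 1.001
```

```bash
cat > chk.py <<'E'
from h import *
np.set_printoptions(precision=1,suppress=True)
c=env.read_camera('scene');i=c['img'].astype(int);C=dict(K=c['intrinsics'],k1=c['k1'],R=np.array(c['R']),t=np.array(c['t']))
m=((i[:,:,2]-i[:,:,0]>60)&(i[:,:,1]-i[:,:,0]>30)).astype(np.uint8);n,l,s,ce=cv2.connectedComponentsWithStats(m[150:330,150:360])
for k in range(1,n):
    if s[k,4]>60:print(env.state()['t'],'blob',s[k],ce[k]+[150,150],atz(C,*(ce[k]+[150,150]),125))
cv2.imwrite('pics/last.png',c['img'])
E
python3 chk.py
```

```text
12.55 blob [ 21  97  27  31 174] [183.7 262.2] [ 428.5 -195.5  125. ]
12.55 blob [ 101  101   46   53 1296] [275.7 274.5] [574.8 -64.7 125. ]
12.55 blob [ 85 128  30  39 491] [250.9 296.7] [ 586.  -133.4  125. ]
12.55 blob [ 56 151  12  16 114] [211.4 308. ] [ 558.4 -207.4  125. ]
```

Emit:
servo_tool([
  [0, 0, 0, 0, 0, 0, 100],
  [0, 0, 0, 0, 0, 0, 100],
  [0, 0, 0, 0, 0, 0, 100],
  [0, 0, 0, 0, 0, 0, 100],
  [0, 0, 0, 0, 0, 0, 100],
  [0, 0, 0, 0, 0, 0, 100],
  [0, 0, 0, 0, 0, 0, 100],
  [0, 0, 0, 0, 0, 0, 100],
])

```text
t: 13.22
eef_pos: [446.7, -102.0, 392.8]
tcp_rot: [3.134, -0.02, -3.043]
ft_force: [0.6, -0.6, 0.1]
opening: 0.996
```

```bash
python3 chk.py
```

```text
13.2667 blob [ 21  97  27  31 172] [183.8 262.3] [ 428.8 -195.4  125. ]
13.2667 blob [  94  106   47   53 1333] [269.7 280. ] [577.9 -82.  125. ]
13.2667 blob [ 92 142  16  25 132] [250.5 303.6] [ 598.3 -142.8  125. ]
13.2667 blob [ 56 151  24  29 321] [218.  314.9] [ 579.3 -205.5  125. ]
```

It's rolling at about 0.024 m/s, so I'll wait longer.

Emit:
servo_tool([
  [0, 0, 0, 0, 0, 0, 100],
  [0, 0, 0, 0, 0, 0, 100],
  [0, 0, 0, 0, 0, 0, 100],
  [0, 0, 0, 0, 0, 0, 100],
  [0, 0, 0, 0, 0, 0, 100],
  [0, 0, 0, 0, 0, 0, 100],
  [0, 0, 0, 0, 0, 0, 100],
  [0, 0, 0, 0, 0, 0, 100],
])

```text
t: 13.93
eef_pos: [446.7, -102.0, 393.0]
tcp_rot: [3.134, -0.02, -3.043]
ft_force: [0.0, -0.6, 0.2]
opening: 0.997
```

Emit:
servo_tool([
  [0, 0, 0, 0, 0, 0, 100],
  [0, 0, 0, 0, 0, 0, 100],
  [0, 0, 0, 0, 0, 0, 100],
  [0, 0, 0, 0, 0, 0, 100],
  [0, 0, 0, 0, 0, 0, 100],
  [0, 0, 0, 0, 0, 0, 100],
  [0, 0, 0, 0, 0, 0, 100],
  [0, 0, 0, 0, 0, 0, 100],
])

```text
t: 14.6
eef_pos: [446.7, -102.0, 393.0]
tcp_rot: [3.134, -0.02, -3.043]
ft_force: [-0.1, 0.0, 0.0]
opening: 1.0
```

Emit:
servo_tool([
  [0, 0, 0, 0, 0, 0, 100],
  [0, 0, 0, 0, 0, 0, 100],
  [0, 0, 0, 0, 0, 0, 100],
  [0, 0, 0, 0, 0, 0, 100],
  [0, 0, 0, 0, 0, 0, 100],
  [0, 0, 0, 0, 0, 0, 100],
  [0, 0, 0, 0, 0, 0, 100],
  [0, 0, 0, 0, 0, 0, 100],
])

```text
t: 15.27
eef_pos: [446.7, -102.0, 393.0]
tcp_rot: [3.134, -0.02, -3.043]
ft_force: [-0.1, 0.2, 1.1]
opening: 0.998
```

Emit:
servo_tool([
  [0, 0, 0, 0, 0, 0, 100],
  [0, 0, 0, 0, 0, 0, 100],
  [0, 0, 0, 0, 0, 0, 100],
  [0, 0, 0, 0, 0, 0, 100],
  [0, 0, 0, 0, 0, 0, 100],
  [0, 0, 0, 0, 0, 0, 100],
  [0, 0, 0, 0, 0, 0, 100],
  [0, 0, 0, 0, 0, 0, 100],
])

```text
t: 15.93
eef_pos: [446.7, -102.0, 393.0]
tcp_rot: [3.134, -0.02, -3.043]
ft_force: [0.8, -0.1, 0.0]
opening: 1.001
```

Emit:
servo_tool([
  [0, 0, 0, 0, 0, 0, 100],
  [0, 0, 0, 0, 0, 0, 100],
  [0, 0, 0, 0, 0, 0, 100],
  [0, 0, 0, 0, 0, 0, 100],
  [0, 0, 0, 0, 0, 0, 100],
  [0, 0, 0, 0, 0, 0, 100],
  [0, 0, 0, 0, 0, 0, 100],
  [0, 0, 0, 0, 0, 0, 100],
])

```text
t: 16.6
eef_pos: [446.7, -102.0, 393.0]
tcp_rot: [3.134, -0.02, -3.043]
ft_force: [0.4, -0.9, 0.4]
opening: 0.998
```

Emit:
servo_tool([
  [0, 0, 0, 0, 0, 0, 100],
  [0, 0, 0, 0, 0, 0, 100],
  [0, 0, 0, 0, 0, 0, 100],
  [0, 0, 0, 0, 0, 0, 100],
  [0, 0, 0, 0, 0, 0, 100],
  [0, 0, 0, 0, 0, 0, 100],
  [0, 0, 0, 0, 0, 0, 100],
  [0, 0, 0, 0, 0, 0, 100],
])

```text
t: 17.27
eef_pos: [446.7, -102.0, 393.0]
tcp_rot: [3.134, -0.02, -3.043]
ft_force: [-0.0, 0.6, -0.6]
opening: 0.998
```

```bash
python3 chk.py
```

```text
17.3167 blob [21 97 11 14 65] [176.1 253.2] [ 397.6 -196.5  125. ]
17.3167 blob [ 88 131  26  38 446] [251.5 299. ] [ 591.  -135.5  125. ]
17.3167 blob [ 29 160  47  20 498] [202.8 322.6] [ 575.1 -237.2  125. ]
```

Emit:
servo_tool([
  [0, 0, 0, 0, 0, 0, 100],
  [0, 0, 0, 0, 0, 0, 100],
  [0, 0, 0, 0, 0, 0, 100],
  [0, 0, 0, 0, 0, 0, 100],
  [0, 0, 0, 0, 0, 0, 100],
  [0, 0, 0, 0, 0, 0, 100],
  [0, 0, 0, 0, 0, 0, 100],
  [0, 0, 0, 0, 0, 0, 100],
])

```text
t: 17.98
eef_pos: [446.7, -102.0, 393.0]
tcp_rot: [3.134, -0.02, -3.043]
ft_force: [0.4, 0.4, 0.8]
opening: 1.002
```

Emit:
servo_tool([
  [0, 0, 0, 0, 0, 0, 100],
  [0, 0, 0, 0, 0, 0, 100],
  [0, 0, 0, 0, 0, 0, 100],
  [0, 0, 0, 0, 0, 0, 100],
  [0, 0, 0, 0, 0, 0, 100],
  [0, 0, 0, 0, 0, 0, 100],
  [0, 0, 0, 0, 0, 0, 100],
  [0, 0, 0, 0, 0, 0, 100],
])

```text
t: 18.65
eef_pos: [446.7, -102.0, 393.0]
tcp_rot: [3.134, -0.02, -3.043]
ft_force: [-0.6, -0.6, -1.2]
opening: 0.999
```

```bash
python3 chk.py; python3 - <<'E'
from h import *
i=cv2.imread('pics/last.png');cv2.imwrite('pics/z9.png',cv2.convertScaleAbs(cv2.resize(i[140:340,90:340],None,fx=3,fy=3,interpolation=cv2.INTER_CUBIC),alpha=1.5))
E
```

```text
18.7 blob [21 97 11 13 63] [176.1 253.2] [ 397.4 -196.5  125. ]
18.7 blob [ 88 130  26  35 435] [250.9 297. ] [ 586.5 -133.9  125. ]
18.7 blob [ 29 160  48  20 509] [203.4 322.6] [ 575.8 -236.2  125. ]
```

View pics/z9.png

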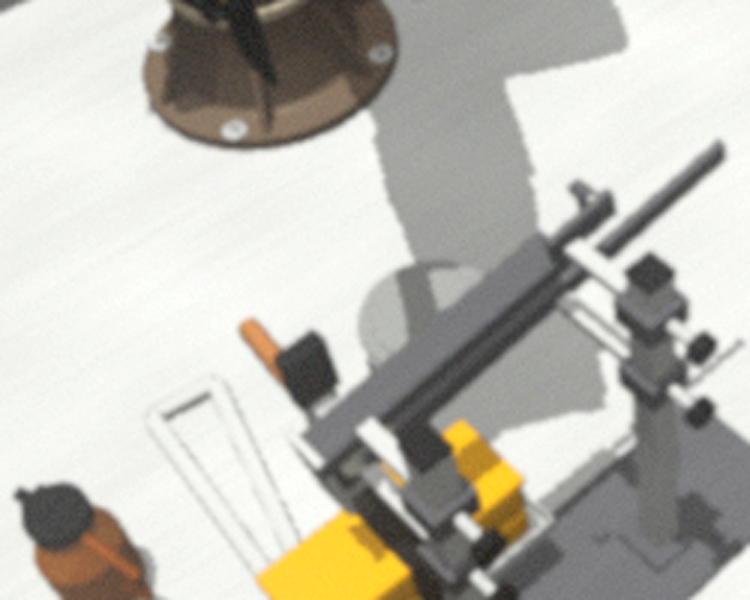

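Emit:
servo_tool([
  [0, 0, 0, 0, 0, 0, 100],
  [0, 0, 0, 0, 0, 0, 100],
  [0, 0, 0, 0, 0, 0, 100],
  [0, 0, 0, 0, 0, 0, 100],
  [0, 0, 0, 0, 0, 0, 100],
  [0, 0, 0, 0, 0, 0, 100],
  [0, 0, 0, 0, 0, 0, 100],
  [0, 0, 0, 0, 0, 0, 100],
])

```text
t: 19.37
eef_pos: [446.7, -102.0, 393.0]
tcp_rot: [3.134, -0.02, -3.043]
ft_force: [-0.0, 0.6, -0.0]
opening: 1.002
```

```bash
cp pics/last.png pics/prev.png; python3 chk.py; python3 - <<'E'
from h import *
a=cv2.imread('pics/prev.png').astype(int);b=cv2.imread('pics/last.png').astype(int)
d=np.abs(cv2.GaussianBlur((a-b).astype(np.float32),(5,5),0)).sum(2)[220:360,150:290];print('max diff',d.max())
s=load('pics/s4.png');al=np.radians(5.8)
for e in(0,10,20,30):
    p=np.array([571.4+3,-201.1,0])+Ro.from_euler('z',al).apply([-36,e,0]);p[2]=199.5+6+12+35+e*.122
    print('grip if',e,'mm short of the buffer',proj(s,p))
E
```

```text
19.4167 blob [21 97 11 13 63] [176. 253.] [ 396.9 -196.5  125. ]
19.4167 blob [ 88 130  26  35 433] [250.9 297.1] [ 586.7 -133.8  125. ]
19.4167 blob [ 29 160  48  20 507] [203.4 322.6] [ 575.8 -236.2  125. ]
max diff 7.1054688
grip if 0 mm short of the buffer [193.47672718 262.90868795]
grip if 10 mm short of the buffer [197.93380592 259.18498606]
grip if 20 mm short of the buffer [202.36444412 255.48603208]
grip if 30 mm short of the buffer [206.76836787 251.81198547]
```

The grip is at (192.7,263.3), against (193.5,262.9) predicted at the buffer, and nothing is moving any more. Handing in.

```bash
python3 -c "
from cell import env
print(env.job_done())"
```

```text
the job is handed in; nothing more can be done
None
```

The carrier with its bento now rests at the rail's low-end buffer, and I handed the job in at about 19.5 s of the 67 s allowed.

**What I did:**
- **Setting down:** I took the carrier by its grip and brought it in over the upper end of the rail. I felt for the rail in 1–1.5 mm steps; it sits about 10 mm above nominal.
- **Running down:** I ran it down the slope under the guard and through the catch, then let go and lifted clear. It rolled down by itself at about 0.024 m/s.

**Last checks:**
- **At the buffer:** the grip showed at pixel (193,263), against (193.5,263) predicted at the buffer. The last two pictures, 0.7 s apart, show no movement.
- **Bento and row:** the bento was upright in its tray. The pitcher, tongs, spatula and bowl looked to be where they started, judged by eye and not measured.
- **Forces:** the catch showed as about 4 N along the rail, then nothing once the carrier was past it. The largest reading was about 13 N at the wrist, while setting down.

**What disagreed:**
- My first fit put the rail about 4 mm up, not 10, and 3–4 mm off in x.
- On the first descent a flange touched the rail's edge with a few newtons. I lifted 2–3 mm, shifted, and set it down again with no drop.

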